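# Load the square-headed mandrel into the turntable cup

## Robot

A 6-joint arm with a two-finger parallel gripper is mounted at the origin on the work surface. World frame = base frame: x ahead of the robot, y to its left, z up, the work surface at z = 0. Lengths are in m, angles in degrees, forces in N, time in s.
With the tool pointing down it reaches from about 0.35 to 0.875 m from the base axis. Payload 4.2 kg.
Tool frame: the origin (TCP) lies at the very end of the fingers, on their centre line; the grasp point (between the pads) lies 19 mm behind it; z points along the fingers, y is the line along which they close (so a half turn about z gives the same grasp; the last joint's range is limited). The gripper opens to 87 mm and grips with 3 to 60 N. Pads are 19 mm wide; open, the fingers measure 117 mm over their backs; the gripper's body (75 mm by 190 mm) begins 51 mm behind the grasp point.
Start: joints at [85.921, 22.042, 0.453, 0, -68.411, -14.817], TCP at [0.202, 0.591, 0.223] pointing down, gripper open.
Joint ranges: [-179.83, 179.83], [-69.29, 118.12], [-61.27, 80.66], [-181.25, 117.63], [-171.15, -9.14], [-177.46, 177.46]. Speed limits (degrees/s): [159.86, 159.86, 180, 180, 180, 180].

## Interface

Orientations are given as a 3x3 rotation matrix whose columns are the frame's x, y, z axes.
In Python, from station import sense, cams, r gives the robot as it stands. The module is installed in compiled form; this text tells all that it offers.
- The arm moves only by the tool step_arm, never from a script. Its argument "targets" is text: rows parted by semicolons, each of 4 numbers parted by spaces: the shift along the tool's x, y, z in cm, then the turn about the tool's z in degrees. In form: x y z turn; .... A call has 1 to 12 rows; each row shifts and turns the commanded pose from where the row before left it, along the tool's axes as they then stand; what a row does not reach is not made up. A row lasts 1/12 s, in which the tool goes at most 41.7 mm and 7.16 degrees, less where a joint would pass 70% of its speed; a pose out of reach is approached as far as the arm can. A call with a gripper value outside its range is refused whole. "claw" is the finger opening in cm, from 0 to 8.7, set as the call begins (left out, the last holds). The fingers move at their own pace and stop on an object; the grip force is fixed at half the most. Time passes only in rows, so rows that do not move let the fingers close. It gives the time, the measured TCP pose, the force, the opening and the grip force at its end, in the units of the state.
- sense(): the state, without advancing time (a new reading comes with each control period).
- cams.capture(name): name is "scene" or "top" or "wrist"; returns a dict with "frame" (420x560x3 uint8, blue, green, red), "vertical_fov" (degrees; the focal length in pixels is half the picture's height over the tangent of half this angle, whatever the lens; pixels are square), "cx", "cy" (the principal point, pixels), "eye" and "rotation" of the camera in the world; the wrist camera has in their place "tool_from_camera" (4x4, takes a point from camera to tool coordinates, whose origin is the TCP and whose axes are the flange's). Camera axes: x right, y down, z forward; pixel columns grow to the right and rows downward; lengths in m; the calibration is good to about 2 mm. A picture is of the moment at which its call begins: read the wrist's pose just before it. There is no depth.
- r.finish_job(): hands the job in; it is judged then, once.
The state is a dict: "time_s": time; "joints": joint angles; "joint_velocities": joint speeds; "effort": joint torques, N m; "tcp_pos": TCP position; "ee_rot": TCP orientation; "wrist_force": force on the tool from outside, world axes, zero at the start; "moment": the same for the moment, N m; "gripper_width": opening from 0.0 (shut) to 1.0 (fully open); "gripper_force": force on a finger pad.
Only numpy, scipy, OpenCV 4.12 (cv2) and the standard library are available. Lean on these libraries where they do the work, as an engineer would, in place of code of your own. Each camera call takes 0.05 s, during which the arm holds its last target. There are 200 camera calls.

## Task

Take the square-headed steel mandrel out of the crowded wooden rack, reaching down through the empty holes on either side of it, and stand it upright in the cup in the middle of the round steel turntable. Set it down gently rather than dropping it, and leave the round-headed pieces standing in their holes.

Things in the scene. Friction and masses are not known exactly. Their poses are not given: they have to be found in the camera images.
- mandrel_mid (a point): The only square-headed piece in the rack, plain steel, 95 mm tall, 0.3 kg: round shank 24 mm in diameter, flat foot, thin neck, and on top a 28 x 28 mm square head 24 mm high, flats roughly parallel to the rack's sides. Point half-way up its axis: 47.5 mm above the foot, 35.5 mm below the middle of the head; z runs up the axis. Stands loosely 30 mm deep in a 27 mm hole.
- rack: Fixed plywood block 124 (x) x 212 (y) x 40 mm high, 3 rows along y of 5 holes, 44 mm pitch. Origin: centre of its underside, on the bench. The mandrel is in the middle row at y = +44 or -44 mm, a round piece at the other; that row's other holes are empty, so the only finger gap is along y. Round-headed pieces, 20 to 24 mm wide, none taller than the mandrel, stand beside it towards +x and -x.
- cup_floor (a point): Centre of the inner floor of a round, open aluminium cup, 44 mm in inner diameter and 22 mm deep inside, wall 6 mm, in the middle of a fixed steel turntable 160 mm in diameter and 20 mm high. This point is 22 mm above the bench; the cup's rim is 44 mm above the bench. Nothing stands near the cup.
There are look-alikes about, which are no part of the job. What is shaped like the part that bears mandrel_mid but blue, purple or red is not meant.

How it is judged (in metres and radians):
On the way:
1. the mandrel is lifted clear of its hole in the rack (z of mandrel_mid in the frame of rack above 0.0925 m), for 0.1 s.
At the end, for the whole second after the job is handed in: The mandrel stands, head up, on the floor of the turntable's cup, upright within 10 degrees, its middle within 15 mm of the cup's axis and within about 5 mm of its seated height, released and at rest; the round-headed pieces are still in their holes (horizontal distance between mandrel_mid and cup_floor below 0.015 m and z of mandrel_mid in the frame of cup_floor between 0.043 and 0.053 m and angle between mandrel_mid's own z axis and vertical below 0.175 rad and linear speed of mandrel below 0.02 m/s); the robot touches nothing.
It fails at once if a round-headed piece was pulled up or knocked (moved more than 20 mm, or tilted more than 20 degrees) (distance of any of round_a, round_b, round_c, round_d, round_e, round_f, round_g from where it was at the start of the episode above 0.02 m or angle between any of round_a, round_b, round_c, round_d, round_e, round_f, round_g's own z axis and vertical above 0.35 rad).
It fails at once if the mandrel was dropped (falls faster than 0.8 m/s out of the fingers, about 30 mm of free fall) (contact force between the fingers and mandrel below 0.05 N and linear speed of mandrel above 0.8 m/s).
It also fails if it takes over 35 s, if anything falls off the work surface, if the arm or the gripper's body presses on something with over 40 N, if the wrist force passes 120 N, or if a joint passes its speed limit or range.

## Working session

There is one attempt and no reset: what is moved stays moved. The work goes in short steps, Python scripts to look and compute and a tool call to move; the robot and the scene stay as the last step left them, time stands still between calls to the robot, and variables do not carry over. Pictures are saved under pics/ and viewed, at most 10 in all, crops included, and the job is handed in when it is done.

Besides the shell and the picture viewer there is one more tool, called by a JSON object that holds its "method" and its "body". step_arm: Moves the arm, as the interface text tells. Its arguments: {"type":"object","properties":{"targets":{"type":"string"},"claw":{"type":"number"}},"required":["targets"]}

```bash
mkdir -p pics
cat > h.py <<'E'
import numpy as np, cv2
from station import sense, cams, r
def cap(name, fn=None):
    s=sense(); c=cams.capture(name)
    if name=="wrist":
        T=np.eye(4); T[:3,:3]=np.array(s["ee_rot"]); T[:3,3]=s["tcp_pos"]
        M=T@np.array(c["tool_from_camera"]); c["eye"]=M[:3,3]; c["rotation"]=M[:3,:3]
    c["f"]=210/np.tan(np.radians(c["vertical_fov"])/2)
    if fn: cv2.imwrite("pics/"+fn,c["frame"])
    return c
def ray(c,u,v,z):
    d=np.array(c["rotation"])@np.array([(u-c["cx"])/c["f"],(v-c["cy"])/c["f"],1.])
    e=np.array(c["eye"]); return e+d*(z-e[2])/d[2]
def proj(c,p):
    q=np.array(c["rotation"]).T@(np.array(p)-np.array(c["eye"])); return q[0]/q[2]*c["f"]+c["cx"],q[1]/q[2]*c["f"]+c["cy"]
E
python3 - <<'E'
from h import *
a=cap("top","top.png"); b=cap("scene","scene.png")
for c in(a,b): print(c["f"],c["cx"],c["cy"],c["eye"],c["rotation"])
s=sense();print(s["ee_rot"],s["time_s"],s["wrist_force"])
E
```

```text
455.9334505303468 283.73235189520847 211.55044939198356 [0.4314007  0.04261103 0.73368   ] [[-0.00366644 -0.98440677  0.17586887]
 [-0.99943128 -0.00228815 -0.03364338]
 [ 0.03352119 -0.1758922  -0.98383854]]
397.47813362150396 281.70397448314145 213.3468304117898 [1.04804485 0.33810838 0.50370819] [[-0.53030131  0.51188057 -0.67583933]
 [ 0.84745424  0.29697838 -0.44002859]
 [-0.02453242 -0.80609064 -0.59128338]]
[[ 9.46024735e-01 -3.24093943e-01 -5.63704342e-04]
 [-3.24094426e-01 -9.46022929e-01 -1.84953951e-03]
 [ 6.61473205e-05  1.93240356e-03 -9.99998131e-01]] 0.1 [ 1.38454576  0.41572975 -1.18238309]
```

View pics/top.png

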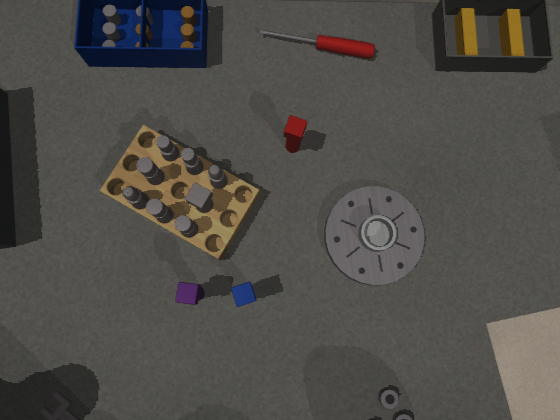

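View pics/scene.png

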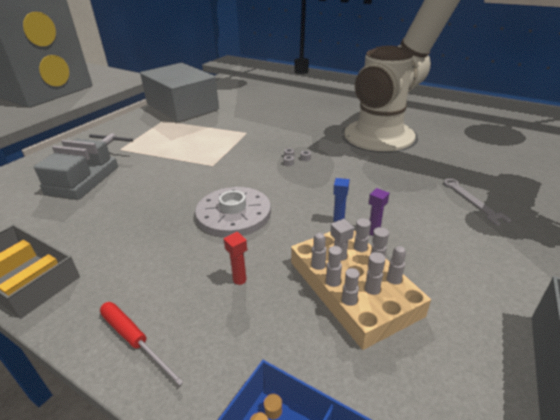

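The top view shows four square-headed candidates: red (295,127), purple (187,293), blue (244,294) and plain steel in the rack at (199,196). The steel one fits, being the only one in the rack and uncoloured. The turntable cup is near (379,233). I'll measure the rack and confirm with a crop.

Run:
```python
from h import *
c=cap("top"); im=c["frame"]
hsv=cv2.cvtColor(im,cv2.COLOR_BGR2HSV)
m=cv2.inRange(hsv,(10,70,60),(30,255,255)); m[:, :95]=0; m[:,270:]=0; m[:115]=0;m[270:]=0
pts=cv2.findNonZero(m)
# top face: box of wood points cast to z=.04
P=np.array([ray(c,*p[0],.04)[:2] for p in pts]).astype(np.float32)
R=cv2.minAreaRect(P*1000); print("rack",R); print(cv2.boxPoints(R))
h=ray(c,199,192,.105); print("head approx",h)
g=cv2.cvtColor(im,cv2.COLOR_BGR2GRAY)
crop=im[110:275,90:310]; big=cv2.resize(crop,None,fx=3.6,fy=3.6,interpolation=cv2.INTER_CUBIC)
cv2.imwrite("pics/crop.png",cv2.convertScaleAbs(big,alpha=1.5)); 
print("cup rim pixel centre guess ->",ray(c,379,233,.044))
```

```text
rack ((588.3489990234375, 178.52862548828125), (216.85540771484375, 124.7860336303711), 60.300655364990234)
[[480.43173  115.25683 ]
 [588.82556   53.431755]
 [696.26624  241.80042 ]
 [587.87244  303.6255  ]]
head approx [0.57137775 0.13999321 0.105     ]
cup rim pixel centre guess -> [ 0.52156795 -0.12722256  0.044     ]
```

View pics/crop.png

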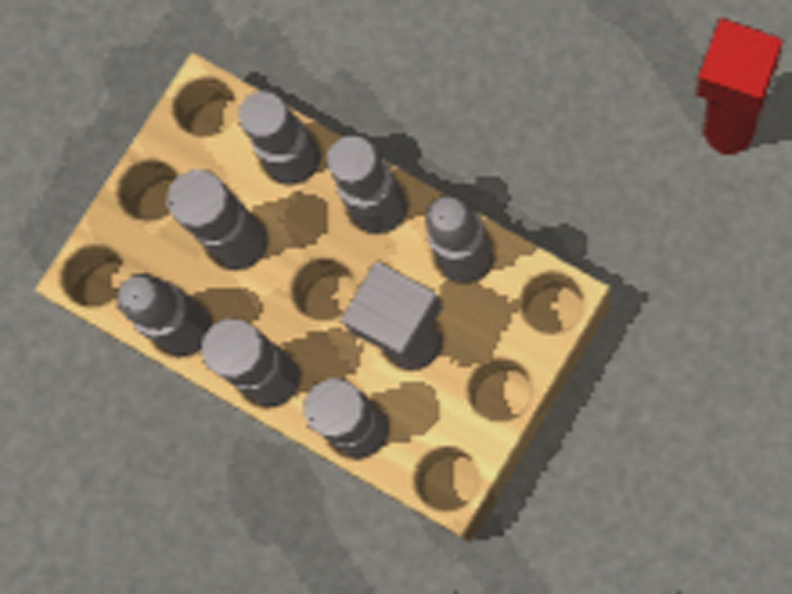

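The crop confirms the plain steel square head, at crop (391,308), i.e. top-view px (198.6,195.6). Empty holes lie on both sides of it, at crop (325,290) and (500,390).

Run:
```python
from h import *
c=cap("top")
f=lambda x,y,z: ray(c,90+x/3.6,110+y/3.6,z)[:2]
H=np.array([f(*p,.105) for p in [(380,263),(440,300),(405,352),(343,312)]])
print("head",H.mean(0), np.linalg.norm(np.diff(H,axis=0),axis=1), [np.degrees(np.arctan2(*(d[::-1]))) for d in np.diff(H,axis=0)])
h=[f(*p,.04) for p in [(150,190),(325,290),(500,390)]]
d=h[2]-h[0]; print("hole",(h[1]+h[2])/2,np.linalg.norm(d),np.degrees(np.arctan2(d[1],d[0])))
# cup rim: bright ring contour
g=cv2.cvtColor(c["frame"],cv2.COLOR_BGR2GRAY)
cc=cv2.HoughCircles(cv2.resize(g[200:265,345:415],None,fx=4,fy=4,interpolation=cv2.INTER_CUBIC),cv2.HOUGH_GRADIENT,1,10,param1=100,param2=20,minRadius=35,maxRadius=90)
for q in cc[0][:4]: u,v=345+q[0]/4,200+q[1]/4; print(u,v,q[2]/4,ray(c,u,v,.044))
s=sense();R=np.array(s["ee_rot"]);print(s["tcp_pos"],np.degrees(np.arctan2(R[1,1],R[0,1])))
w=cams.capture("wrist");print(w["tool_from_camera"],w["vertical_fov"])
```

```text
head [0.56681691 0.14001199] [0.02790398 0.02441974 0.02904811] [np.float64(-121.83300786673944), np.float64(147.8123711427509), np.float64(57.15462181149344)]
hole [0.56632459 0.14107426] 0.17581376655719558 -119.82732722222825
378.875 232.375 17.55 [ 0.52253485 -0.12706846  0.044     ]
376.625 234.875 17.05 [ 0.51866752 -0.12343294  0.044     ]
381.375 232.875 17.075 [ 0.52176396 -0.1309062   0.044     ]
376.125 231.875 15.15 [ 0.52330544 -0.12284381  0.044     ]
[0.20229211 0.59099233 0.22188646] -108.90121253443493
[[-9.59912375e-04 -9.64771282e-01 -2.63088299e-01  7.25086265e-02]
 [ 9.99999526e-01 -9.68487319e-04 -9.70897188e-05  7.30307326e-05]
 [-1.61128309e-04 -2.63088267e-01  9.64771754e-01 -1.61274805e-01]
 [ 0.00000000e+00  0.00000000e+00  0.00000000e+00  1.00000000e+00]] 65.57519690202358
```

{"method": "step_arm", "body": {"targets": "3.0 1.9 0 0;3.0 1.9 0 0;3.0 1.9 0 0;3.0 1.9 0 0;3.0 1.9 0 0;3.0 1.9 0 0;3.0 1.9 0 0;3.0 1.9 0 0;3.0 1.9 0 0;3.0 1.9 0 0;3.0 1.9 0 0;3.0 1.9 0 0", "claw": 8.7}}

```text
time_s: 1.25
tcp_pos: [0.4699, 0.2575, 0.2227]
ee_rot: [[0.946, -0.324, 0.0], [-0.324, -0.946, 0.0], [0.0, -0.0, -1.0]]
wrist_force: [-0.5, 1.0, -0.7]
gripper_width: 0.995
gripper_force: 0.0
```

{"method": "step_arm", "body": {"targets": "3.0 1.9 0 0;3.0 1.9 0 0;2.0 1.0 0 0;0 0 0 5.5;0 0 0 5.5;0 0 0 0;0 0 0 0"}}

```text
time_s: 1.83
tcp_pos: [0.5292, 0.1876, 0.2224]
ee_rot: [[0.868, -0.497, -0.0], [-0.497, -0.868, -0.0], [-0.0, 0.0, -1.0]]
wrist_force: [-0.0, 0.2, 0.6]
gripper_width: 1.003
gripper_force: 0.0
```

```bash
cat > go.py <<'E'
from h import *
import sys
def delta(t,yaw=None):
    s=sense();R=np.array(s["ee_rot"]);p=np.array(s["tcp_pos"])
    print("t",s["time_s"],"tcp",p.round(4),"yaw",np.degrees(np.arctan2(R[1,1],R[0,1])).round(2),"z",R[:,2].round(4),"w",s["gripper_width"],"F",np.round(s["wrist_force"],1))
    print("delta cm",(R.T@(np.array(t)-p)*100).round(2))
if __name__=="__main__": delta([float(x) for x in sys.argv[1:4]])
E
python3 go.py .567 .140 .22; python3 -c "
from h import *
c=cap('wrist','w1.png'); print(proj(c,[.567,.14,.105]),proj(c,[.567,.14,.093]))"
```

```text
t 1.8333 tcp [0.5292 0.1876 0.2224] yaw -119.77 z [-2.e-04 -0.e+00 -1.e+00] w 1.0026028464638237 F [-0.   0.2  0.6]
delta cm [5.64 2.25 0.24]
(np.float64(309.7301488973565), np.float64(143.27275135044852)) (np.float64(308.63253395563913), np.float64(142.46144965368967))
```

View pics/w1.png

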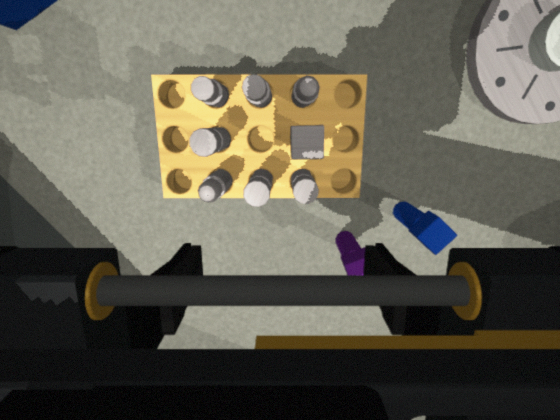

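Wrist view: the steel square head is at (307,142), about 2 px from the prediction and square to the image. Moving over it and down to just above the heads.

{"method": "step_arm", "body": {"targets": "1.5 0.6 0 0;2.0 0.7 0 0;1.5 0.5 0 0;0.7 0.3 0 0;0 0 0 0;0 0 2 0;0 0 3 0;0 0 3 0;0 0 2 0;0 0 0.5 0;0 0 0 0;0 0 0 0"}}

```text
time_s: 2.88
tcp_pos: [0.5689, 0.1418, 0.1187]
ee_rot: [[0.868, -0.497, 0.002], [-0.497, -0.868, 0.0], [0.001, -0.001, -1.0]]
wrist_force: [-0.5, -0.2, 0.3]
gripper_width: 0.997
gripper_force: 0.0
```

```bash
python3 go.py .567 .140 .074; python3 -c "
from h import *
c=cap('wrist','w2.png'); print(proj(c,[.567,.14,.105]))"
```

```text
t 2.8833 tcp [0.5689 0.1418 0.1187] yaw -119.81 z [ 1.8e-03  3.0e-04 -1.0e+00] w 0.9967153032220013 F [-0.5 -0.2  0.3]
delta cm [-0.08  0.26  4.47]
(np.float64(287.36362039727913), np.float64(254.92890529295227))
```

View pics/w2.png

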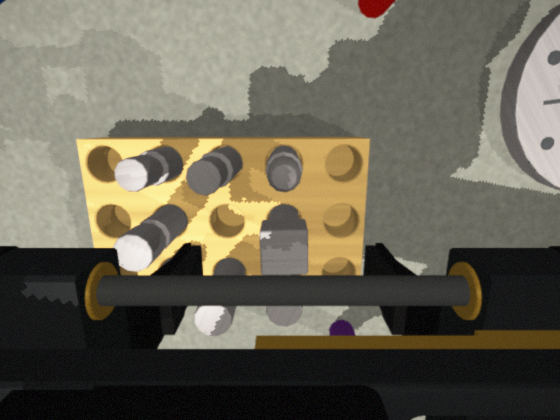

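The head spans columns 261–307 (centre 284) and the fingers centre on about 283, so it is centred. The empty holes lie under both fingers. Descending and gripping.

{"method": "step_arm", "body": {"targets": "-0.1 0.1 1 0;0 0 1 0;0 0 1 0;0 0 1 0;0 0 0.4 0;0 0 0 0;0 0 0 0"}}

```text
time_s: 3.52
tcp_pos: [0.5669, 0.1406, 0.0731]
ee_rot: [[0.867, -0.498, -0.001], [-0.498, -0.867, -0.001], [-0.0, 0.001, -1.0]]
wrist_force: [-0.1, 1.1, -0.7]
gripper_width: 0.998
gripper_force: 0.0
```

{"method": "step_arm", "body": {"targets": "0 0 0 0;0 0 0 0;0 0 0 0;0 0 0 0;0 0 0 0;0 0 0 0;0 0 0 0;0 0 0 0;0 0 0 0;0 0 0 0;0 0 0 0;0 0 0 0", "claw": 2.2}}

```text
time_s: 4.52
tcp_pos: [0.567, 0.1409, 0.0736]
ee_rot: [[0.867, -0.498, 0.0], [-0.498, -0.867, 0.0], [0.0, -0.0, -1.0]]
wrist_force: [1.0, 0.2, -0.2]
gripper_width: 0.32
gripper_force: 29.8
```

{"method": "step_arm", "body": {"targets": "0 0 -0.5 0;0 0 -1 0;0 0 -1 0;0 0 -1 0;0 0 -1 0;0 0 -1 0;0 0 -1.5 0;0 0 -1.5 0;0 0 -1.5 0;0 0 -1.5 0;0 0 -0.5 0;0 0 0 0"}}

```text
time_s: 5.52
tcp_pos: [0.5676, 0.1411, 0.1958]
ee_rot: [[0.867, -0.498, 0.004], [-0.498, -0.867, 0.002], [0.002, -0.003, -1.0]]
wrist_force: [0.1, 0.4, -3.1]
gripper_width: 0.323
gripper_force: 29.8
```

```bash
python3 go.py .5218 -.127 .19; python3 -c "
from h import *
c=cap('wrist','w3.png'); b=cap('scene','s3.png')"
```

```text
t 5.5167 tcp [0.5676 0.1411 0.1958] yaw -119.89 z [ 0.0037  0.0018 -1.    ] w 0.32301749021624726 F [ 0.1  0.4 -3.1]
delta cm [ 9.38 25.53  0.51]
```

View pics/s3.png

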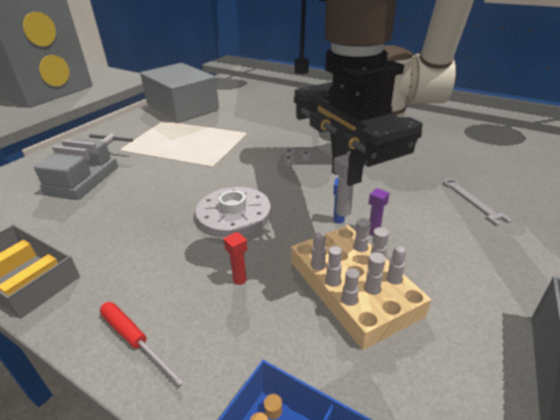

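The mandrel hangs in the gripper at (345,185) and all seven round pieces are standing. Moving toward the cup.

{"method": "step_arm", "body": {"targets": "0 1 0 0;0 2 0 0;0 2.5 0 0;0 2.5 0 0;0 2.5 0 0;0 2.5 0 0;0 2.5 0 0;0 2.5 0 0;0 2.5 0 0;0 2.5 0 0;0 2 0 0;0 0.5 0 0"}}

```text
time_s: 6.62
tcp_pos: [0.4364, -0.0826, 0.1925]
ee_rot: [[0.866, -0.501, -0.004], [-0.501, -0.866, -0.0], [-0.003, 0.002, -1.0]]
wrist_force: [0.7, 0.6, -3.7]
gripper_width: 0.319
gripper_force: 29.8
```

{"method": "step_arm", "body": {"targets": "0 0 0 0;0 0 0 0;0 0 0 0"}}

```text
time_s: 6.87
tcp_pos: [0.4401, -0.0799, 0.1934]
ee_rot: [[0.867, -0.498, -0.0], [-0.498, -0.867, 0.0], [-0.0, -0.0, -1.0]]
wrist_force: [0.1, 0.2, -3.3]
gripper_width: 0.318
gripper_force: 29.8
```

```bash
python3 go.py .5218 -.127 .19; python3 -c "
from h import *
c=cap('wrist','w4.png'); print(proj(c,[.5218,-.127,.044]))
g=cv2.cvtColor(c['frame'],cv2.COLOR_BGR2GRAY)
u,v=[int(x) for x in proj(c,[.5218,-.127,.044])]
q=cv2.HoughCircles(g[max(v-60,0):v+60,u-60:u+60],cv2.HOUGH_GRADIENT,1,3,param1=100,param2=15,minRadius=22,maxRadius=45)
for a in q[0][:5]: print(a[0]+u-60,a[1]+max(v-60,0),a[2],ray(c,a[0]+u-60,a[1]+max(v-60,0),.044))"
```

```text
t 6.8667 tcp [ 0.4401 -0.0799  0.1934] yaw -119.87 z [-0.  0. -1.] w 0.31821098162140893 F [ 0.1  0.2 -3.3]
delta cm [9.43 0.01 0.34]
(np.float64(282.95680690284024), np.float64(98.35745675274897))
284.5 94.5 32.1 [ 0.52395271 -0.12983925  0.044     ]
281.5 95.5 26.1 [ 0.5245627  -0.12707731  0.044     ]
287.5 97.5 26.6 [ 0.52039171 -0.13091294  0.044     ]
286.5 86.5 32.2 [ 0.52891224 -0.13474501  0.044     ]
274.5 93.5 29.9 [ 0.5291691  -0.12247473  0.044     ]
```

View pics/w4.png

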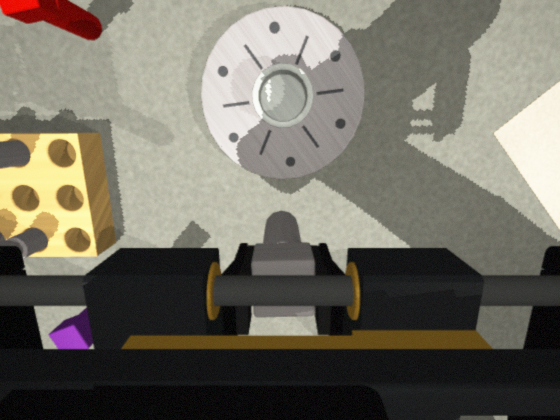

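The cup rim is centred at about (282.5,95.5), which gives (0.523,-0.128). The mandrel hangs straight. Moving over the cup and lowering.

{"method": "step_arm", "body": {"targets": "1 0 0 0;2 0 0 0;2 0 0 0;2 0 0 0;1.5 0 0 0;1 0 0 0;0 0 0 0;0 0 0 0;0 0 0 0"}}

```text
time_s: 7.67
tcp_pos: [0.5215, -0.1274, 0.1932]
ee_rot: [[0.867, -0.498, -0.001], [-0.498, -0.867, 0.0], [-0.001, 0.0, -1.0]]
wrist_force: [0.8, 0.3, -2.3]
gripper_width: 0.317
gripper_force: 29.8
```

{"method": "step_arm", "body": {"targets": "0 0 1 0;0 0 1.5 0;0 0 1.5 0;0 0 1.5 0;0 0 0.8 0;0 0 0 0;0 0 0 0"}}

```text
time_s: 8.25
tcp_pos: [0.5219, -0.1276, 0.1305]
ee_rot: [[0.867, -0.498, -0.001], [-0.498, -0.867, -0.0], [-0.0, 0.001, -1.0]]
wrist_force: [-0.3, -1.0, -3.1]
gripper_width: 0.319
gripper_force: 29.8
```

```bash
python3 go.py .5232 -.1278 .0866; python3 -c "
from h import *
a=cap('top')['frame'];b=cap('scene')['frame']
A=cv2.resize(b[130:260,160:310],(400,347));B=cv2.resize(a[160:290,305:455],(400,347))
cv2.imwrite('pics/c5.png',np.hstack([A,B]))"
```

```text
t 8.25 tcp [ 0.5219 -0.1276  0.1305] yaw -119.86 z [-6.e-04 -3.e-04 -1.e+00] w 0.3189840212011052 F [-0.3 -1.  -3.1]
delta cm [ 0.12 -0.05  4.39]
```

View pics/c5.png

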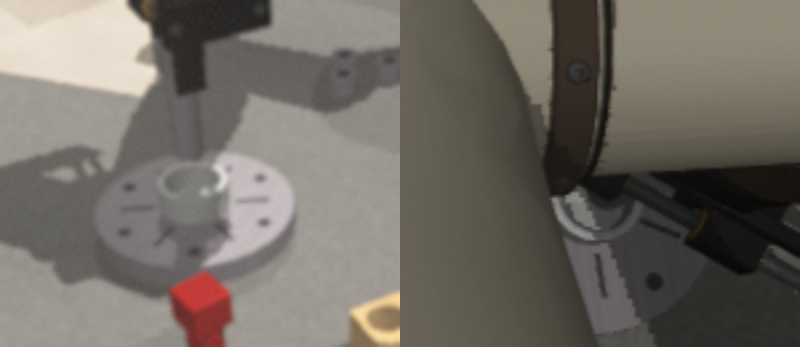

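The scene crop shows the foot at crop (188,155) above the cup mouth at (194,181); I'll check that offset against the projection.

```bash
python3 -c "
from h import *
c=cap('scene'); print(proj(c,[.522,-.1276,.067]),proj(c,[.522,-.1276,.044]),proj(c,[.532,-.1276,.044]),proj(c,[.522,-.1176,.044]))"
```

```text
(np.float64(230.7288797951892), np.float64(186.37568500564302)) (np.float64(231.8313079945808), np.float64(195.67089316042086)) (np.float64(228.86962125818812), np.float64(197.9908664617253)) (np.float64(235.63506081891023), np.float64(197.00280817805725))
```

It matches to about 3 mm, against 10 mm of slack. Lowering gently.

{"method": "step_arm", "body": {"targets": "0.1 0 0.7 0;0 0 0.7 0;0 0 0.7 0;0 0 0.7 0;0 0 0.6 0;0 0 0.4 0;0 0 0.2 0;0 0 0.1 0;0 0 0 0;0 0 0 0"}}

```text
time_s: 9.23
tcp_pos: [0.5233, -0.1282, 0.0898]
ee_rot: [[0.867, -0.498, 0.001], [-0.498, -0.867, -0.0], [0.001, -0.0, -1.0]]
wrist_force: [-0.6, -0.2, -3.2]
gripper_width: 0.322
gripper_force: 29.8
```

{"method": "step_arm", "body": {"targets": "0 0 0.1 0;0 0 0.1 0;0 0 0.1 0;0 0 0 0;0 0 0 0"}}

```text
time_s: 9.65
tcp_pos: [0.5229, -0.1282, 0.0865]
ee_rot: [[0.867, -0.498, -0.0], [-0.498, -0.867, -0.0], [-0.0, 0.0, -1.0]]
wrist_force: [0.0, -0.1, -3.0]
gripper_width: 0.318
gripper_force: 29.8
```

{"method": "step_arm", "body": {"targets": "0 0 0.05 0;0 0 0.05 0;0 0 0 0;0 0 0 0"}}

```text
time_s: 9.98
tcp_pos: [0.5231, -0.1282, 0.0856]
ee_rot: [[0.867, -0.498, 0.0], [-0.498, -0.867, -0.0], [0.0, -0.0, -1.0]]
wrist_force: [0.6, 0.5, -2.3]
gripper_width: 0.321
gripper_force: 29.8
```

{"method": "step_arm", "body": {"targets": "0 0 0.05 0;0 0 0.05 0;0 0 0 0;0 0 0 0"}}

```text
time_s: 10.32
tcp_pos: [0.5234, -0.1284, 0.0855]
ee_rot: [[0.867, -0.498, 0.001], [-0.498, -0.867, -0.0], [0.001, -0.0, -1.0]]
wrist_force: [-1.6, 0.4, 6.2]
gripper_width: 0.318
gripper_force: 29.7
```

Contact: the vertical force went from -3 to +6 N at the expected height. Releasing.

{"method": "step_arm", "body": {"targets": "0 0 0 0;0 0 0 0;0 0 0 0;0 0 0 0;0 0 0 0;0 0 0 0;0 0 0 0;0 0 0 0;0 0 0 0;0 0 0 0", "claw": 8.0}}

```text
time_s: 11.15
tcp_pos: [0.523, -0.1282, 0.0846]
ee_rot: [[0.867, -0.498, 0.0], [-0.498, -0.867, -0.0], [0.0, -0.0, -1.0]]
wrist_force: [-0.8, -0.2, -0.5]
gripper_width: 0.906
gripper_force: 0.0
```

{"method": "step_arm", "body": {"targets": "0 0 -0.5 0;0 0 -1 0;0 0 -2 0;0 0 -2 0;0 0 -2 0;0 0 -2 0;0 0 -2 0;-2 0 -1 0;-2 0 0 0;-2 0 0 0;0 0 0 0;0 0 0 0"}}

```text
time_s: 12.15
tcp_pos: [0.4708, -0.0981, 0.211]
ee_rot: [[0.867, -0.497, 0.003], [-0.497, -0.867, 0.0], [0.002, -0.001, -1.0]]
wrist_force: [-0.7, 0.3, 1.3]
gripper_width: 0.915
gripper_force: 0.0
```

```bash
python3 -c "
from h import *
a=cap('wrist')['frame'];b=cap('scene')['frame']
A=cv2.resize(b[130:350,160:460],(400,293));B=cv2.resize(a,(400,300))[:293]
cv2.imwrite('pics/c6.png',np.hstack([A,B]));print(sense()['wrist_force'])"
```

```text
[-0.0536725  -0.55982242 -0.12315386]
```

View pics/c6.png

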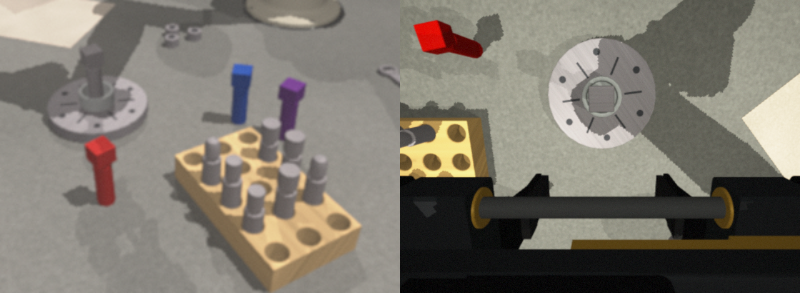

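The mandrel stands upright in the cup, with its head at crop (92,65) and centred in the wrist view at (602,98). All seven round pieces are in place and the arm is clear.

```bash
python3 -c "
from station import r
print(r.finish_job())"
```

```text
the job is handed in; nothing more can be done
None
```

The mandrel is standing upright in the turntable cup, set down gently and released, all seven round-headed pieces are still in their holes, and the job is handed in (about 12 s on the robot clock; no verdict was returned).

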